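# Clamp the small bottle in the ratchet clamp

## Robot

A 7-joint arm with a two-finger parallel gripper is mounted at the origin on a cart in front of the work surface, level with it; the furniture and walls round the work are solid. World frame = base frame: x ahead of the robot, y to its left, z up, the work surface at z = 0. Lengths are in m, angles in rad, forces in N, time in s.
With the tool pointing down it reaches from about 0.4 to 0.875 m from the base axis. Payload 4.4 kg.
Tool frame: the origin (TCP) lies at the very end of the fingers, on their centre line; the grasp point (between the pads) lies 19 mm behind it (bot.tcp_to_grasp is the distance from the TCP to the grasp point, in m); z points along the fingers, y is the direction in which the jaws open and shut (so a half turn about z gives the same grasp; the last joint's range is limited). The gripper opens to 85 mm and grips with 20 to 120 N. Pads are 22 mm wide; open, the fingers measure 114 mm over their backs; the gripper's body (76 mm by 85 mm) begins 54 mm behind the grasp point. The pads swing forward as they close: fully open they stand 13 mm farther back than shut.
Start: joints at [1.25, 0.628, 0.038, 1.517, -0.027, 0.996, -0.02], TCP at [0.164, -0.629, 0.231] pointing down, gripper open.
Joint ranges: [-3.06, 3.06], [-0.37, 2.12], [-1.25, 1.32], [0.18, 2.47], [-1.1, 4.24], [0.23, 1.98], [-2.94, 2.94]. Speed limits (rad/s): [2.57, 2.57, 3.14, 3.14, 3.14, 3.14, 3.14].

## Interface

Orientations are given as a unit quaternion [w, x, y, z].
In Python, from cell import bot, imaging gives the robot as it stands. The module is installed in compiled form; this text tells all that it offers.
- The arm moves only by the tool step_arm, never from a script. Its arguments are lists of equal length, an entry for each row: "grip": the finger opening in m, from 0 to 0.0854; "translation": the shift along the tool's x, y, z in m, a list of three; "yaw": the turn about the tool's z in rad. A call has 1 to 12 rows; each row shifts and turns the commanded pose from where the row before left it, along the tool's axes as they then stand; what a row does not reach is not made up. A row lasts 1/10 s, in which the tool goes at most 50 mm and 8.59 degrees, less where a joint would pass 70% of its speed; a pose out of reach is approached as far as the arm can. A call is refused whole if a number of a shift passes 0.05 or a number of a turn 0.15, either way. A call with a gripper value outside its range is refused whole. The fingers move at their own pace and stop on an object; "force" is the grip in N (left out, the last holds). Time passes only in rows, so rows that do not move let the fingers close. It gives the time, the measured TCP pose, the force and the opening at its end, in the units of the state.
- bot.sense(): the state, without advancing time (a new reading comes with each control period).
- imaging.camera(name): name is "scene" or "top"; returns a dict with "image" (480x640x3 uint8, red, green, blue), "fx", "fy", "cx", "cy" (pixels), "eye" and "attitude" of the camera in the world. Camera axes: x right, y up, looking along -z (the intrinsics and any distortion apply to the point x, -y, -z); pixel columns grow to the right and rows downward; lengths in m; the calibration is good to about 2 mm. A picture is of the moment at which its call begins. There is no depth.
- bot.hand_in(): hands the job in, once; it reports no verdict.
The state is a dict: "clock": time; "q": joint angles; "joint_velocities": joint speeds; "effort": joint torques, N m; "tool_pos": TCP position; "eef_rot": TCP orientation; "contact_force": force on the tool from outside, world axes, zero at the start; "ft_torque": the same for the moment, N m; "width": opening from 0.0 (shut) to 1.0 (fully open).
Only numpy, scipy, OpenCV 4.12 (cv2) and the standard library are available. Lean on these libraries where they do the work, as an engineer would, in place of code of your own. Each camera call takes 0.05 s, during which the arm holds its last target.

## Task

Stand the small bottle upright in the bottle clamp, between the sprung pad and the angled stop, and let go of it. Then wind the clamp's knob clockwise until the bottle is pinched and the pawl has clicked into the second tooth after that, so that the clamp by itself holds the bottle firmly (5 to 10 N); never squeeze the bottle with more than 20 N, and leave the large bottle and the jar where they stand.

Things in the scene. Friction and masses are not known exactly. Their poses are not given: they have to be found in the camera images.
- small_bottle: the smallest of the screw-cap bottles, loose, round, 52 mm diameter, 89 mm tall with cap, 0.09 to 0.19 kg; origin at the centre of its underside, z up. It is 52 mm wide up to the shoulder: take it by the body, across 52 mm, 60 to 65 mm above its underside, which clears the clamp's parts
- clamp: bottle clamp fixed to the bench: grey plate 110 (x) by 285 (y) mm, top 12 mm above the bench; origin on the bench under the plate, z up. Along its y axis from -y to +y: aluminium stop with two angled faces (120 degree V open to +y) that centre the bottle; free space; jaw with sprung pad; ratchet knob at y = +105 mm. Stop, pad and jaw rise to 46 mm above the bench
- clamp_nest (a point): point on the plate's top (12 mm above the bench) in the middle of the free space between pad and stop, where to stand the bottle; axes as the clamp's. The stop's setting along y differs by up to 6 mm either way from run to run and is not measured; the free space is 14 to 26 mm longer than the bottle's diameter, so where the bottle becomes pinched must be felt
- knob_grip (a point): point on the vertical axis of the knob at the height to grip it, 72 mm above the bench. Black round ribbed knob, 44 mm diameter, 56 to 88 mm above the bench; ratchet wheel under it 61 mm diameter, top at 38 mm. Clockwise from above drives the jaw to the stop, 12 mm per rad, 3.5 rad in all; the pawl keeps it from turning back, so it can be let go and taken again
- clamp_jaw: jaw carriage, aluminium block 56 x 26 x 30 mm that slides on the plate to the stop (the clamp's -y) as the knob is wound; origin at the middle of its underside. Its rubber-faced pad stands ahead of it on two springs and sinks in by up to 16 mm, 1.6 N per mm; the unpressed pad's face is 39 mm ahead of the origin
- clamp_pawl (a joint): sprung pawl on the ratchet wheel, rad: about 0 when dropped behind a tooth (as at the start), rising to about 0.09 as the next tooth passes, then it drops with a click. 24 teeth, one each 0.262 rad = 3.1 mm of jaw travel, which adds 5 N on a pinched bottle. Pawl, friction and sliding the bottle take 0.02 to 0.06 N m at the knob; each newton on the pinched bottle adds 0.012 N m
- large_bottle: larger screw-cap bottle, 66 mm diameter, 121 mm tall, loose; origin at the centre of its underside; bystander
- jar: low specimen jar with a wide lid, 62 mm diameter, 69 mm tall, loose; origin at the centre of its underside; bystander
Mind the look-alikes: they are no part of the job. What is shaped like the small_bottle but purple or turquoise is not meant.

How it is judged:
On the way, in this order (a step that is already met when the one before it is completed fails the run):
1. the small bottle stands released on the clamp's plate, between pad and stop (horizontal distance between small_bottle and clamp_nest below 0.025 m and z of small_bottle in the frame of clamp_nest below 0.004 m and angle between small_bottle's own z axis and vertical below 0.1 rad and contact force between the fingers and small_bottle below 0.1 N), for 0.2 s.
2. the pad presses the bottle against the stop with more than 4 N (contact force between clamp_jaw and small_bottle above 4 N), for 0.2 s.
At the end, for the whole second after the job is handed in: The small bottle stands upright and still on the clamp's plate between pad and stop, within 25 mm of the nest point, the pawl is dropped behind a tooth, and the jaw with its pad presses the bottle with 4 to 15 N, nothing held by the robot (contact force between clamp_jaw and small_bottle between 4 and 15 N and value of joint clamp_pawl below 0.05 rad and z of small_bottle in the frame of clamp_nest below 0.004 m and horizontal distance between small_bottle and clamp_nest below 0.025 m and angle between small_bottle's own z axis and vertical below 0.1 rad and linear speed of small_bottle below 0.01 m/s); the robot touches nothing.
It fails at once if the clamp's jaw pressed the small bottle with more than 20 N (contact force between clamp_jaw and small_bottle above 20 N).
It fails at once if the large bottle was moved more than 30 mm (distance of large_bottle from where it was at the start of the episode above 0.03 m).
It fails at once if the jar was moved more than 30 mm (distance of jar from where it was at the start of the episode above 0.03 m).
It also fails if it takes over 69 s, if anything falls off the work surface, if the arm or the gripper's body presses on something with over 40 N, if the wrist force passes 120 N, or if a joint passes its speed limit or range.

## Working session

There is one attempt and no reset: what is moved stays moved. The work goes in short steps, Python scripts to look and compute and a tool call to move; the robot and the scene stay as the last step left them, time stands still between calls to the robot, and variables do not carry over. Pictures are saved under pics/ and viewed, and the job is handed in when it is done.

Besides the shell and the picture viewer there is one more tool, called after "Request:" as name([rows], argument=value, ...), one row to a line, values as JSON. step_arm: Moves the arm, as the interface text tells. Its arguments: {"type":"object","properties":{"grip":{"type":"array"},"translation":{"type":"array"},"yaw":{"type":"array"},"force":{"type":"number"}},"required":["grip","translation","yaw"]}

```bash
mkdir -p pics; cat > h.py <<'E'
import numpy as np, cv2
from scipy.spatial.transform import Rotation as R
from cell import bot, imaging
def quat(q): return R.from_quat([q[1],q[2],q[3],q[0]])
def mat(a):
    a=np.array(a,float)
    return a if a.shape==(3,3) else quat(a).as_matrix()
def ray(c,u,v):
    d=np.array([(u-c['cx'])/c['fx'],-(v-c['cy'])/c['fy'],-1.])
    return np.array(c['eye']),mat(c['attitude'])@d
def onz(c,u,v,z):
    e,d=ray(c,u,v); return e+d*(z-e[2])/d[2]
def proj(c,p):
    x=mat(c['attitude']).T@(np.array(p)-np.array(c['eye']))
    return c['cx']+c['fx']*x[0]/-x[2], c['cy']-c['fy']*x[1]/-x[2]
def save(n,im,s=1):
    cv2.imwrite(n,cv2.resize(im[:,:,::-1],None,fx=s,fy=s,interpolation=cv2.INTER_CUBIC))
E
python3 - <<'E'
from h import *
import pickle
for n in ['scene','top']:
    c=imaging.camera(n); save(f'pics/{n}0.png',c['image']); pickle.dump(c,open(n+'0.pkl','wb'))
    print({k:v for k,v in c.items() if k!='image'})
print(bot.sense())
E
```

```text
{'fx': 508.57243713359554, 'fy': 508.57243713359554, 'cx': 317.9460702218008, 'cy': 238.76427012054992, 'eye': array([-0.19673545,  0.9984075 ,  0.82348173]), 'attitude': array([-0.26349805, -0.1409963 ,  0.47245595,  0.82914064])}
{'fx': 477.93987885448075, 'fy': 477.93987885448075, 'cx': 315.3531625558542, 'cy': 238.1673683386779, 'eye': array([ 0.36396281, -0.04889447,  1.32993337]), 'attitude': array([ 0.71169483,  0.04357876, -0.0307105 , -0.70046287])}
{'clock': 0.1, 'q': array([ 1.25020198,  0.62925988,  0.03843103,  1.51826746, -0.02697383,
        0.99629453, -0.02001861]), 'joint_velocities': array([-0.00063677, -0.00307536, -0.0028319 , -0.00336645,  0.00099252,
        0.00167513, -0.00070338]), 'effort': array([ 2.46505944e-03, -5.64524388e+01,  1.23043433e+00, -1.93971598e+01,
        1.13411323e-02,  5.39133835e-03,  4.27887051e-05]), 'tool_pos': array([ 0.16371924, -0.62846621,  0.23047692]), 'eef_rot': array([-8.46721630e-04,  9.91895158e-01,  1.27056141e-01, -1.24322758e-04]), 'contact_force': array([-0.10276694,  0.14812971, -0.27622964]), 'ft_torque': array([0.00107741, 0.00313298, 0.01314125]), 'width': 1.0001641582032295}
```

View pics/scene0.png

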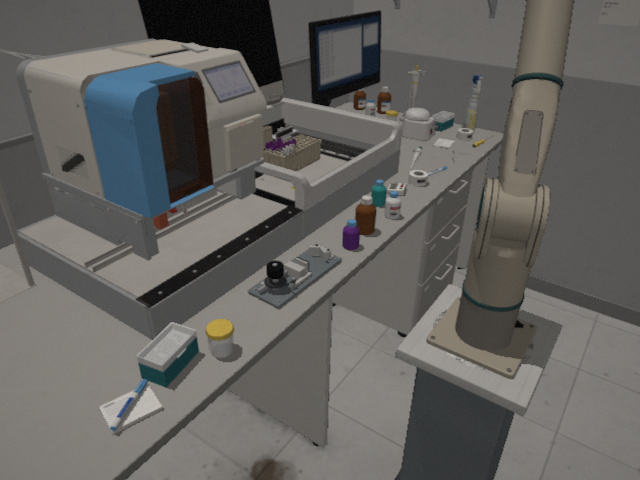

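View pics/top0.png

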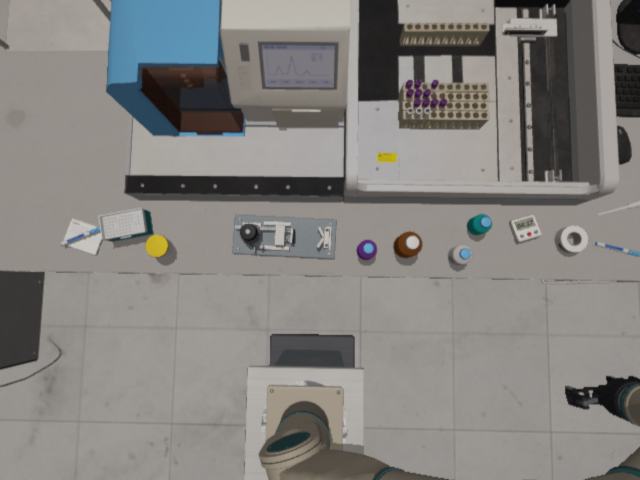

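Candidates shaped like the small bottle are purple (top 367,250), turquoise (480,224) and white with a blue cap (460,255). Purple and turquoise are excluded, so the white one fits. I'll confirm it in crops.

```bash
python3 - <<'E'
from h import *
import pickle
s=pickle.load(open('scene0.pkl','rb'));t=pickle.load(open('top0.pkl','rb'))
a=cv2.resize(t['image'][200:280,340:500],None,fx=4,fy=4,interpolation=cv2.INTER_CUBIC)
b=cv2.resize(s['image'][170:250,330:430],None,fx=6,fy=3,interpolation=cv2.INTER_CUBIC) if 0 else cv2.resize(s['image'][165:255,330:430],None,fx=6,fy=6,interpolation=cv2.INTER_CUBIC)
save('pics/ct.png',a); save('pics/cs.png',b)
save('pics/cc.png',t['image'][205:270,225:345],6)
save('pics/cs2.png',s['image'][235:310,240:350],6)
for n,u,v in [('white',460,255),('purple',367,250),('brown',408,244),('jar',157,246)]:
    print(n,onz(t,u,v,.089))
for u,v in [(233,216),(337,219),(336,259),(233,255)]: print(onz(t,u,v,.012))
E
```

```text
white [ 0.45652357 -0.40026842  0.089     ]
purple [ 0.46579678 -0.15995894  0.089     ]
brown [ 0.48307847 -0.26624096  0.089     ]
jar [0.46783937 0.38967701 0.089     ]
[0.56167522 0.20756444 0.012     ]
[ 0.55735661 -0.08304302  0.012     ]
[ 0.44589865 -0.08163087  0.012     ]
[0.45250098 0.20374403 0.012     ]
```

View pics/ct.png

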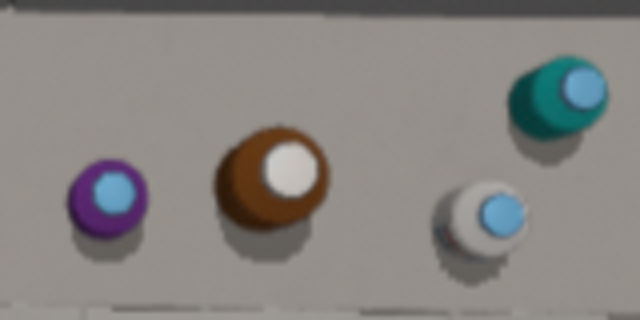

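View pics/cs.png

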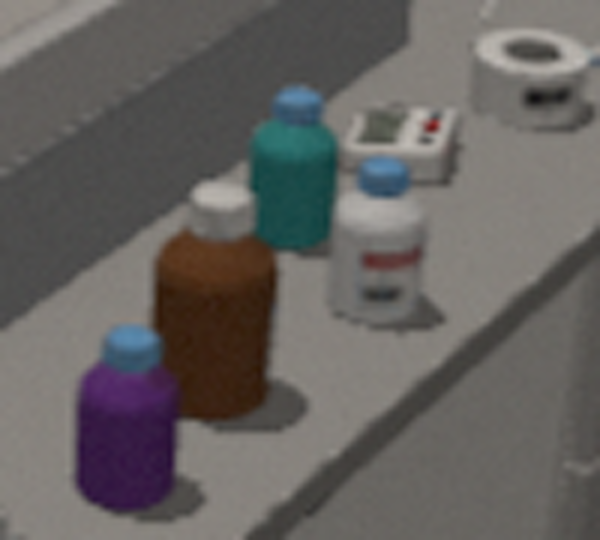

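View pics/cc.png

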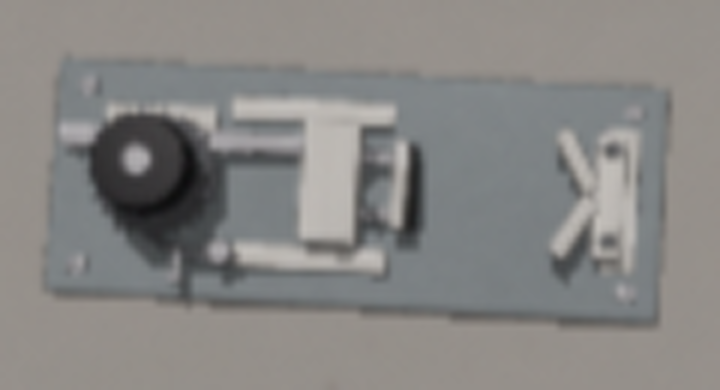

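View pics/cs2.png

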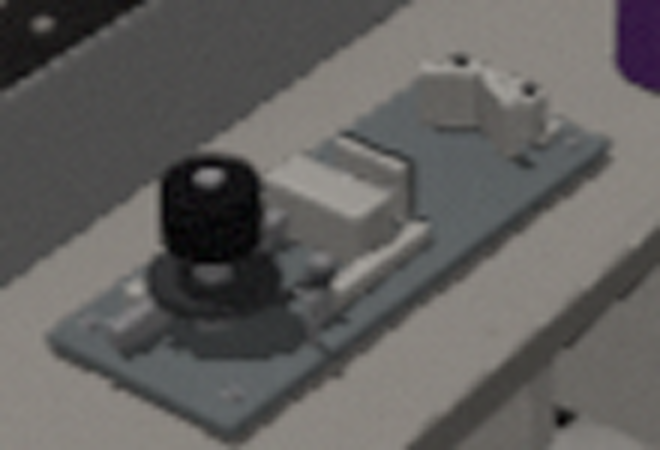

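The white bottle is confirmed: blue cap, label, cap top at top (465.8,253.8) and scene (394,192.5). Next I'll measure precisely.

```bash
python3 - <<'E'
from h import *
import pickle
s=pickle.load(open('scene0.pkl','rb'));t=pickle.load(open('top0.pkl','rb'))
print('cap top',onz(t,465.7,253.7,.089),onz(s,394,192.7,.089))
print('body shoulder circle top', onz(t,340+488/4,200+218/4,.065))
C=[onz(t,225+u/6,205+v/6,.012) for u,v in [(65,58),(668,90),(658,325),(45,292)]]
for c in C: print(c)
print('sides',[np.linalg.norm(C[i]-C[(i+1)%4]) for i in range(4)])
print('centre',np.mean(C,0))
print('knob top',onz(t,225+140/6,205+163/6,.088), onz(s,240+208/6,235+178/6,.088))
# stop, pad
for n,u,v,z in [('padtop',408,188,.046),('padtop a',410,143,.046),('padb',402,232,.046),('Vapex',592,200,.046),('Vend1',565,133,.046),('Vend2',555,250,.046),('jaw rear mid',305,180,.046),('jaw front',357,185,.046)]:
    print(n,onz(t,225+u/6,205+v/6,z))
for n,u,v in [('large cap',340+292/4,200+170/4)]: print(n,onz(t,u,v,.121))
print('purple',onz(t,340+115/4,200+193/4,.089),'turq',onz(t,340+584/4,200+88/4,.089))
E
```

```text
cap top [ 0.46012459 -0.41499426  0.089     ] [ 0.45923244 -0.41010435  0.089     ]
body shoulder circle top [ 0.45971758 -0.41233248  0.065     ]
[0.56555345 0.19975    0.012     ]
[ 0.55452061 -0.0812234   0.012     ]
[ 0.44538059 -0.07796112  0.012     ]
[0.45618074 0.20526384 0.012     ]
sides [np.float64(0.28118992218476446), np.float64(0.10918875945955103), np.float64(0.28343080336694265), np.float64(0.10951161071826349)]
centre [0.50540885 0.06145733 0.012     ]
knob top [0.50800737 0.15092906 0.088     ] [0.51036155 0.1566728  0.088     ]
padtop [0.50332294 0.03620078 0.046     ]
padtop a [0.52377481 0.03574122 0.046     ]
padb [0.48336295 0.03847076 0.046     ]
Vapex [ 0.49912721 -0.04681383  0.046     ]
Vend1 [ 0.5293471  -0.03417536  0.046     ]
Vend2 [ 0.47628566 -0.03052873  0.046     ]
jaw rear mid [0.5062596  0.08279916 0.046     ]
jaw front [0.50434027 0.05925272 0.046     ]
large cap [ 0.48401428 -0.27326977  0.121     ]
purple [ 0.47043109 -0.16447622  0.089     ] turq [ 0.54370689 -0.46890505  0.089     ]
```

Request:
step_arm([
  [0,0,0],
  [0,0,0],
  [0.03,-0.022,0],
  [0.03,-0.022,0],
  [0.03,-0.022,0],
  [0.03,-0.022,0],
  [0.03,-0.022,0],
  [0.03,-0.022,0],
  [0.03,-0.022,0],
  [0.03,-0.022,0],
  [0.03,-0.022,0],
  [0.025,-0.018,0],
], grip=[0.0854,0.0854,0.0854,0.0854,0.0854,0.0854,0.0854,0.0854,0.0854,0.0854,0.0854,0.0854], yaw=[0.1275,0.1275,0,0,0,0,0,0,0,0,0,0], force=30)

```text
clock: 1.3
tool_pos: [0.4607, -0.411, 0.2309]
eef_rot: [-0.001, 1.0, 0.001, -0.0]
contact_force: [0.7, -1.3, -0.7]
width: 1.0
```

```bash
python3 - <<'E'
from h import *
import pickle
s=pickle.load(open('scene0.pkl','rb'));t=pickle.load(open('top0.pkl','rb'))
st=bot.sense(); print(st['clock'],st['q'],st['tool_pos']); print(quat(st['eef_rot']).as_matrix()); print(st['contact_force'],st['ft_torque'])
def tri(a,b):
    A=[];B=[]
    for c,(u,v) in ((t,a),(s,b)):
        e,d=ray(c,u,v); d/=np.linalg.norm(d); P=np.eye(3)-np.outer(d,d); A.append(P);B.append(P@e)
    return np.linalg.lstsq(np.vstack(A),np.hstack(B),rcond=None)[0]
print('knob',tri((225+137/6,205+160/6),(240+208/6,235+178/6)))
print('white cap',tri((465.7,253.7),(394,192.7)))
for n,c,(u,v) in (('t',t,(248,232)),('s',s,(275,267))):
    save(f'pics/k{n}.png',c['image'][int(v)-20:int(v)+20,int(u)-20:int(u)+20],14)
E
```

```text
1.3 [ 0.61704546  0.58292391  0.10761992  1.61535569 -0.07396828  0.94809894
 -0.81909213] [ 0.46066781 -0.41095696  0.23089224]
[[ 9.99998926e-01  1.46491017e-03 -3.80729351e-05]
 [ 1.46495563e-03 -9.99998179e-01  1.22273066e-03]
 [-3.62816752e-05 -1.22278512e-03 -9.99999252e-01]]
[ 0.6752874  -1.28123569 -0.65791713] [0.00877987 0.00635389 0.01399847]
knob [0.51093354 0.15355742 0.08573251]
white cap [ 0.46094262 -0.41542594  0.08643223]
```

View pics/kt.png

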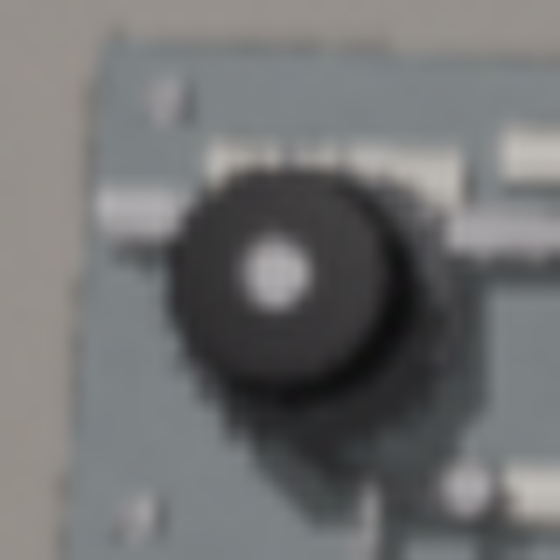

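View pics/ks.png

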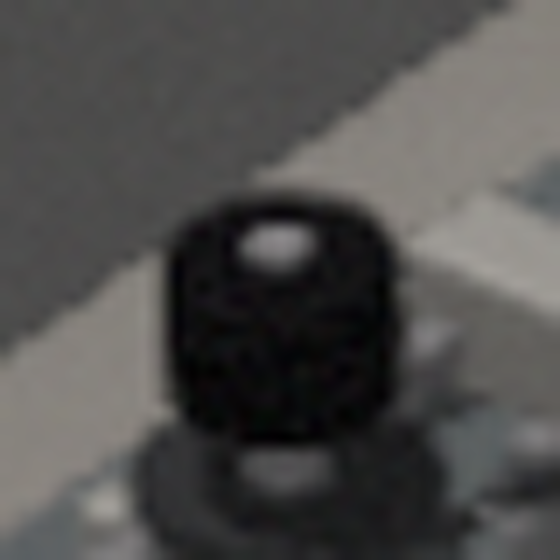

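Request:
step_arm([
  [-0.001,0.0025,0.03],
  [0,0,0.035],
  [0,0,0.035],
  [0,0,0.035],
  [0,0,0.035],
  [0,0,0.018],
  [0,0,0],
  [0,0,0],
  [0,0,0],
  [0,0,0],
  [0,0,0],
  [0,0,0],
], grip=[0.0854,0.0854,0.0854,0.0854,0.0854,0.0854,0.0854,0.04,0.04,0.04,0.04,0.04], yaw=[0,0,0,0,0,0,0,0,0,0,0,0], force=30)

```text
clock: 2.5
tool_pos: [0.4589, -0.4162, 0.045]
eef_rot: [0.001, 1.0, -0.0, 0.001]
contact_force: [-0.1, 0.6, 5.3]
width: 0.603
```

```bash
python3 - <<'E'
from h import *
c=imaging.camera('scene'); save('pics/g1.png',c['image'][100:280,300:480],3.2)
st=bot.sense(); print(st['clock'],st['tool_pos'],st['width']*.0854,st['contact_force'])
E
```

```text
2.55 [ 0.45887474 -0.41620092  0.04497052] 0.05154402824437216 [0.36002836 1.07105398 6.3380657 ]
```

View pics/g1.png

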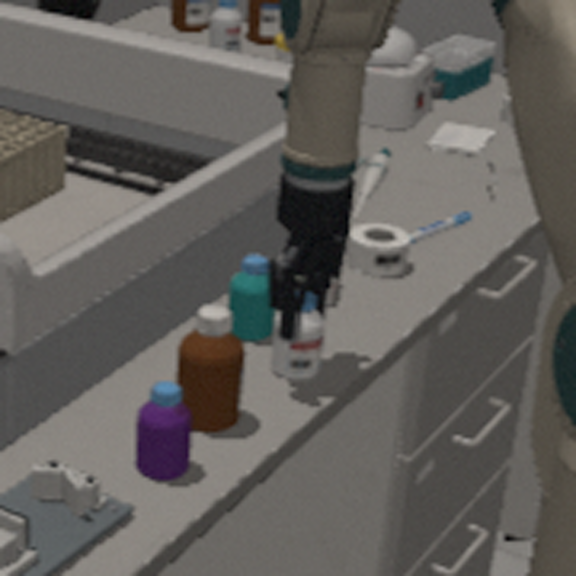

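Request:
step_arm([
  [0,0,-0.015],
  [0,0,-0.03],
  [0,0,-0.035],
  [0,0,-0.035],
  [0,0,-0.035],
  [0,0,-0.015],
  [0.003,-0.02,0],
  [0.004,-0.035,0],
  [0.004,-0.035,0],
  [0.004,-0.035,0],
  [0.004,-0.035,0],
  [0.004,-0.035,0],
], grip=[0.04,0.04,0.04,0.04,0.04,0.04,0.04,0.04,0.04,0.04,0.04,0.04], yaw=[0,0,0,0,0,0,0,0,0,0,0,0])

```text
clock: 3.75
tool_pos: [0.4807, -0.2193, 0.2093]
eef_rot: [0.0, 1.0, -0.0, 0.0]
contact_force: [0.5, 0.1, -0.6]
width: 0.604
```

Request:
step_arm([
  [0.004,-0.035,0],
  [0.004,-0.035,0],
  [0.004,-0.035,0],
  [0.004,-0.035,0],
  [0.004,-0.035,0],
  [0.002,-0.02,0],
  [0,-0.01,0],
  [0,0,0],
  [0,0,0],
], grip=[0.04,0.04,0.04,0.04,0.04,0.04,0.04,0.04,0.04], yaw=[0,0,0,0,0,0,0,0,0])

```text
clock: 4.65
tool_pos: [0.5028, -0.0171, 0.2086]
eef_rot: [0.001, 1.0, -0.001, 0.0]
contact_force: [-0.1, 0.2, -0.9]
width: 0.605
```

```bash
python3 - <<'E'
from h import *
c=imaging.camera('scene'); save('pics/g2.png',c['image'][120:320,200:450],3)
st=bot.sense(); print(st['clock'],st['tool_pos'],st['width']*.0854,st['contact_force'],st['q']); print(quat(st['eef_rot']).as_matrix())
E
```

```text
4.7 [ 0.50281268 -0.01746924  0.20857301] 0.05147532478512059 [-0.80286524 -0.07114592 -1.9050269 ] [-0.09866399  0.45262509  0.10885668  1.94906927 -0.06867282  0.74324227
 -1.5234681 ]
[[ 9.99996690e-01 -2.56790815e-03  1.62748889e-04]
 [-2.56773088e-03 -9.99996120e-01 -1.08024545e-03]
 [ 1.65522229e-04  1.07982398e-03 -9.99999403e-01]]
```

View pics/g2.png

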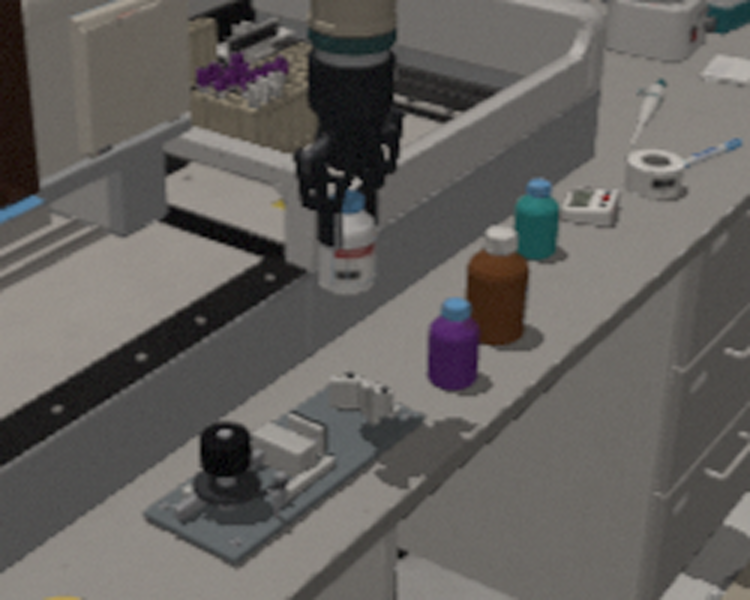

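Request:
step_arm([
  [0,-0.006,0.02],
  [0,-0.006,0.03],
  [0,0,0.03],
  [0,0,0.025],
  [0,0,0.02],
  [0,0,0.012],
  [0,0,0],
  [0,0,0],
], grip=[0.04,0.04,0.04,0.04,0.04,0.04,0.04,0.04], yaw=[0,0,0,0,0,0,0,0])

```text
clock: 5.5
tool_pos: [0.5034, -0.0044, 0.0718]
eef_rot: [0.0, 1.0, -0.001, 0.0]
contact_force: [-0.2, -0.8, -1.3]
width: 0.604
```

```bash
python3 - <<'E'
from h import *
c=imaging.camera('scene'); save('pics/g3.png',c['image'][180:310,230:370],5)
st=bot.sense(); print(st['clock'],st['tool_pos'],st['width']*.0854,st['contact_force'])
E
```

```text
5.55 [ 0.50375    -0.00415022  0.07215155] 0.051543775170775755 [ 0.01543106  0.67706141 -1.1155234 ]
```

View pics/g3.png

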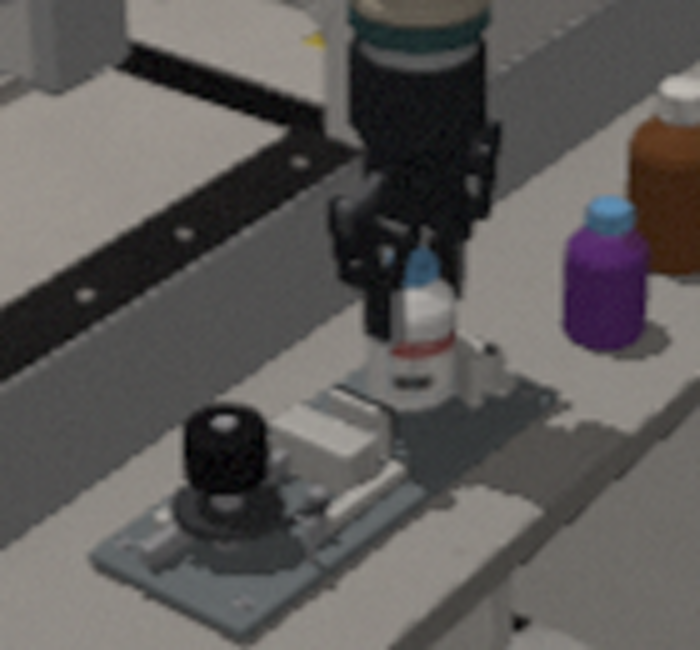

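Request:
step_arm([
  [0,0.0005,0.005],
  [0,0.0005,0.004],
  [0,0,0.003],
  [0,0,0.0015],
  [0,0,0],
], grip=[0.04,0.04,0.04,0.04,0.04], yaw=[0,0,0,0,0])

```text
clock: 6.05
tool_pos: [0.5028, -0.0045, 0.0576]
eef_rot: [-0.0, 1.0, -0.0, -0.0]
contact_force: [0.2, 0.5, -1.2]
width: 0.602
```

Request:
step_arm([
  [0,0,0.001],
  [0,0,0.001],
  [0,0,0],
], grip=[0.04,0.04,0.04], yaw=[0,0,0])

```text
clock: 6.35
tool_pos: [0.5031, -0.0046, 0.0569]
eef_rot: [-0.0, 1.0, -0.0, 0.0]
contact_force: [-2.6, 0.1, 9.8]
width: 0.601
```

Request:
step_arm([
  [0,0,-0.0008],
  [0,0,0],
  [0,0,0],
  [0,0,0],
  [0,0,0],
  [0,0,0],
  [0,0,0],
  [0,0,0],
], grip=[0.04,0.056,0.06,0.07,0.0854,0.0854,0.0854,0.0854], yaw=[0,0,0,0,0,0,0,0])

```text
clock: 7.15
tool_pos: [0.503, -0.0046, 0.0566]
eef_rot: [0.0, 1.0, -0.0, 0.0]
contact_force: [-0.6, 1.0, -0.3]
width: 1.0
```

Request:
step_arm([
  [0,0,-0.02],
  [0,0,-0.03],
  [0,0,-0.035],
  [0,0,-0.035],
  [0,0,-0.02],
  [0,0,0],
], grip=[0.0854,0.0854,0.0854,0.0854,0.0854,0.0854], yaw=[0,0,0,0,0,0])

```text
clock: 7.75
tool_pos: [0.505, -0.0046, 0.1995]
eef_rot: [-0.0, 1.0, -0.0, 0.003]
contact_force: [-0.2, 0.4, -0.6]
width: 1.004
```

```bash
python3 - <<'E'
from h import *
import pickle
c=imaging.camera('scene'); save('pics/g4.png',c['image'][200:310,230:370],5); pickle.dump(c,open('s4.pkl','wb'))
t=imaging.camera('top'); save('pics/t4.png',t['image'][205:270,225:345],6)
st=bot.sense(); print(st['clock'],st['tool_pos'],st['width']*.0854,st['contact_force'],st['ft_torque'],st['q'])
E
```

```text
7.85 [ 0.50284077 -0.0045368   0.19661119] 0.0853458071483632 [ 0.83264708 -0.07327033  0.19736779] [ 0.02435215 -0.05837976  0.01585976] [-0.12191753  0.46949971  0.10702097  1.9628806  -0.07412909  0.71250879
 -1.54119429]
```

View pics/g4.png

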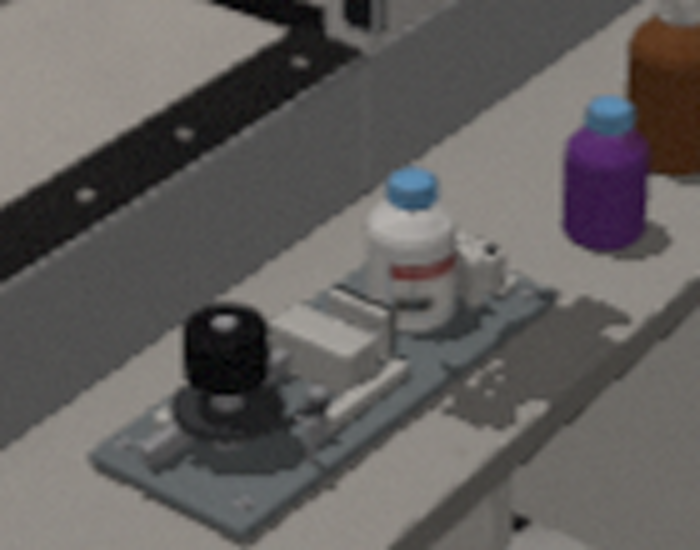

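View pics/t4.png

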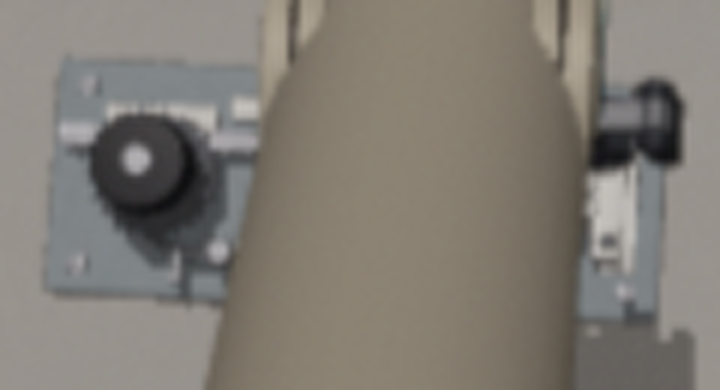

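Request:
step_arm([
  [0.001,-0.02,0],
  [0.002,-0.035,0],
  [0.002,-0.035,0],
  [0.0017,-0.035,0],
  [0.001,-0.0335,0],
  [0,0,0],
  [0,0,0],
  [0,0,0],
  [0,0,0],
  [0,0,0],
  [0,0,0],
  [0,0,0],
], grip=[0.0854,0.0854,0.0854,0.0854,0.0854,0.0854,0.0854,0.0854,0.0854,0.0854,0.0854,0.0854], yaw=[0,0,0,0,0,-0.14,-0.14,-0.14,-0.14,-0.14,-0.14,-0.14])

```text
clock: 9.05
tool_pos: [0.5096, 0.1536, 0.1948]
eef_rot: [-0.0, 0.881, 0.473, -0.002]
contact_force: [-0.5, -0.6, -0.0]
width: 1.001
```

```bash
python3 - <<'E'
from h import *
st=bot.sense(); print(st['clock'],st['tool_pos'],st['q']); print(quat(st['eef_rot']).as_matrix()[:,0])
E
```

```text
9.05 [0.50958066 0.15359218 0.19475863] [-0.22722921  0.51306873 -0.1728763   1.87987291  0.12169776  0.76225773
 -1.05185739]
[ 0.55230054  0.83364127 -0.00252039]
```

Request:
step_arm([
  [0,0,0],
  [0,0,0],
  [0,0,0],
  [0,0,0],
  [0,0,0],
  [0,0,0],
  [0,0,0],
  [0,0,0],
  [0,0,0],
  [0,0,0],
  [0,0,0],
  [0,0,0],
], grip=[0.0854,0.0854,0.0854,0.0854,0.0854,0.0854,0.0854,0.0854,0.0854,0.0854,0.0854,0.0854], yaw=[-0.14,-0.14,-0.14,-0.14,-0.14,-0.14,-0.14,-0.14,-0.14,-0.14,-0.14,-0.14])

```text
clock: 10.25
tool_pos: [0.5096, 0.1537, 0.1949]
eef_rot: [-0.002, 0.236, 0.972, -0.0]
contact_force: [0.1, 0.1, 0.5]
width: 1.001
```

Request:
step_arm([
  [0,0,0],
  [0,0,0],
  [0,0,0],
  [0,0,0],
  [0,0,0],
  [0,0,0],
  [0,0,0],
  [0,0,0],
  [0,0,0],
  [0,0,0],
  [0,0,0],
  [0,0,0],
], grip=[0.0854,0.0854,0.0854,0.0854,0.0854,0.0854,0.0854,0.0854,0.0854,0.0854,0.0854,0.0854], yaw=[-0.14,-0.14,-0.14,-0.14,-0.14,-0.14,-0.14,-0.14,-0.14,-0.14,-0.14,0])

```text
clock: 11.45
tool_pos: [0.5097, 0.1537, 0.1949]
eef_rot: [-0.001, -0.505, 0.863, 0.001]
contact_force: [-0.2, 0.0, 0.0]
width: 1.001
```

```bash
cat > st.py <<'E'
from h import *
st=bot.sense(); M=quat(st['eef_rot']).as_matrix()
print(st['clock'],st['tool_pos'],'q',st['q'].round(3),'w',st['width']*.0854); print('xang',np.arctan2(M[1,0],M[0,0]),'tilt',M[2,2],'F',st['contact_force'],'T',st['ft_torque'])
k=np.array([.5105,.154,.053]); print('tool-frame delta to knob',(M.T@(k-st['tool_pos'])).round(4))
E
python3 st.py
```

```text
11.45 [0.50969377 0.15366796 0.19488059] q [ 0.304  0.722 -1.059  1.865  0.741  1.016  1.555] w 0.085490548892361
xang -2.0826255661045243 tilt -0.9999923145353005 F [-0.16108025  0.00420994  0.00370985] T [-0.00335293 -0.02817133 -0.04954528]
tool-frame delta to knob [-0.0008 -0.0011  0.1419]
```

Request:
step_arm([
  [-0.0008,-0.0011,0.02],
  [0,0,0.03],
  [0,0,0.03],
  [0,0,0.03],
  [0,0,0.02],
  [0,0,0.012],
  [0,0,0],
  [0,0,0],
], grip=[0.0854,0.0854,0.0854,0.0854,0.0854,0.0854,0.0854,0.0854], yaw=[0,0,0,0,0,0,0,0])

```text
clock: 12.25
tool_pos: [0.5121, 0.1545, 0.0549]
eef_rot: [0.0, -0.504, 0.863, 0.0]
contact_force: [-0.1, -0.1, 0.6]
width: 1.0
```

```bash
python3 st.py; python3 - <<'E'
from h import *
c=imaging.camera('scene'); save('pics/g5.png',c['image'][180:310,220:370],5)
E
```

```text
12.25 [0.51213372 0.15450895 0.05494568] q [ 0.187  0.899 -0.865  1.961  0.999  0.786  1.352] w 0.08536611848956147
xang -2.0841958038222477 tilt -0.9999997889942891 F [-0.13301453 -0.09269984  0.55177922] T [ 0.01989429 -0.03925055  0.04073697]
tool-frame delta to knob [0.0012 0.0012 0.0019]
```

View pics/g5.png

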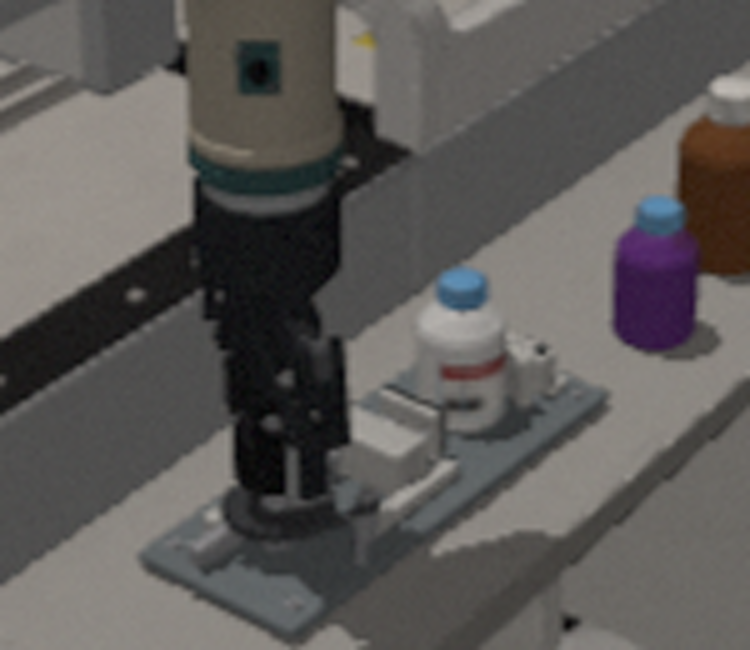

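Request:
step_arm([
  [0.0005,0.0005,0.001],
  [0,0,0],
  [0,0,0],
  [0,0,0],
  [0,0,0],
  [0,0,0],
], grip=[0.06,0.05,0.038,0.038,0.038,0.038], yaw=[0,0,0,0,0,0], force=30)

```text
clock: 12.9
tool_pos: [0.5109, 0.1544, 0.0544]
eef_rot: [0.0, -0.505, 0.863, 0.0]
contact_force: [-3.0, 0.3, 5.9]
width: 0.507
```

```bash
python3 st.py
```

```text
12.9 [0.51091519 0.15436382 0.05436283] q [ 0.187  0.898 -0.864  1.964  1.002  0.784  1.349] w 0.043301194895392206
xang -2.083128866464194 tilt -0.9999999335329929 F [-2.98963601  0.29692758  5.89267337] T [-0.02313381  0.46996477 -0.04673382]
tool-frame delta to knob [0.0005 0.0002 0.0014]
```

Request:
step_arm([
  [0,0,0],
  [0,0,0],
  [0,0,0],
  [0,0,0],
  [0,0,0],
  [0,0,0],
  [0,0,0],
  [0,0,0],
  [0,0,0],
], grip=[0.038,0.038,0.038,0.038,0.038,0.038,0.038,0.038,0.038], yaw=[0.05,0.1,0.13,0.13,0.13,0.13,0.13,0.1,0])

```text
clock: 13.8
tool_pos: [0.5103, 0.1551, 0.0543]
eef_rot: [-0.0, -0.079, 0.997, 0.0]
contact_force: [-4.0, 2.4, 7.3]
width: 0.507
```

```bash
cat > feel.py <<'E'
from h import *
import sys
n=int(sys.argv[1]); name=sys.argv[2] if len(sys.argv)>2 else None
T=[];E=[];F=[];P=[]
for i in range(n):
    c=imaging.camera('scene'); st=bot.sense()
    T.append(st['ft_torque']);E.append(st['effort'][6]);F.append(st['contact_force']);P.append(st['tool_pos'])
M=quat(st['eef_rot']).as_matrix(); a=np.arctan2(M[1,0],M[0,0])
print('clock',st['clock'],'xang',round(a,4),'wound',round((-2.083-a)%(2*np.pi),3),'pos',np.mean(P,0).round(4),'q7',st['q'][6].round(3))
T=np.array(T); print('T',T.mean(0).round(4),'sd',T.std(0).round(4),'E7',np.mean(E).round(4),np.std(E).round(4),'F',np.mean(F,0).round(2))
if name: save('pics/'+name,c['image'][210:310,240:360],6)
E
python3 feel.py 8 w1.png
```

```text
clock 14.2 xang -2.9798 wound 0.897 pos [0.5103 0.1551 0.0543] q7 0.593
T [ 0.1987  0.996  -0.0113] sd [0.0262 0.0398 0.03  ] E7 -0.0263 0.0504 F [-5.31  2.07  8.11]
```

View pics/w1.png

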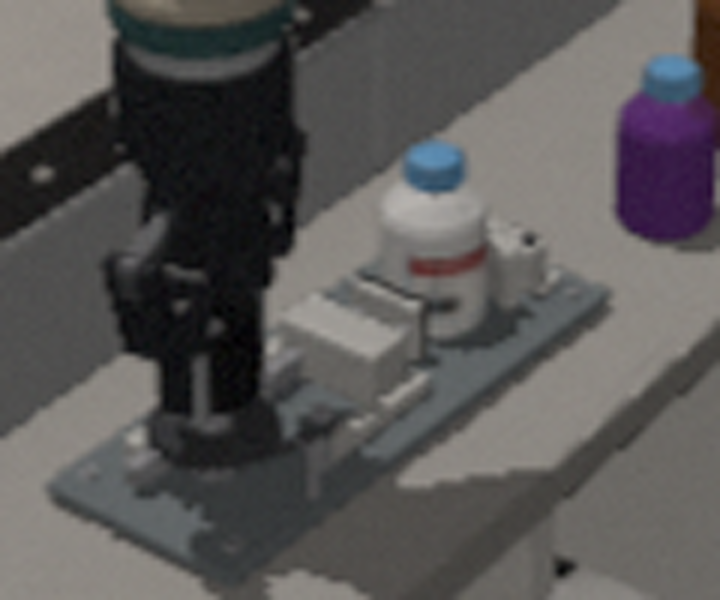

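```bash
cat > feel.py <<'E'
from h import *
import sys, os
n=int(sys.argv[1]); name=sys.argv[2] if len(sys.argv)>2 else None
T=[];E=[];F=[];P=[];I=[]
for i in range(n):
    c=imaging.camera('scene'); st=bot.sense(); I.append(c['image'].astype(np.float32))
    T.append(st['ft_torque']);E.append(st['effort'][6]);F.append(st['contact_force']);P.append(st['tool_pos'])
M=quat(st['eef_rot']).as_matrix(); a=np.arctan2(M[1,0],M[0,0])
w=(-2.083-a)%(2*np.pi)
print('clock',round(st['clock'],2),'wound',round(w,3),'teeth',round(w/.2618,2),'pos',np.mean(P,0).round(4),'q7',st['q'][6].round(3))
T=np.array(T); print('T',T.mean(0).round(3),'sd',T.std(0).round(3),'E7',np.mean(E).round(4),np.std(E).round(4),'F',np.mean(F,0).round(2),'Ftool',(M.T@np.mean(F,0)).round(2))
im=np.mean(I,0)
g=np.clip(im[:,:,2]-im[:,:,0],0,255)  # blue minus red: cap
x0,x1,y0,y1=300,335,222,250
def cen(im):
    # blue cap centroid
    b=im[y0:y1,x0:x1]; m=np.clip(b[:,:,2]-b[:,:,0]-25,0,None); Y,X=np.mgrid[y0:y1,x0:x1]
    return (m*X).sum()/m.sum(),(m*Y).sum()/m.sum(),m.sum()
u,v,s=cen(im)
print('cap px',round(u,3),round(v,3),round(s), 'world',onz(c,u,v,.095).round(4))
if name: save('pics/'+name,im[210:310,240:360].astype(np.uint8),6)
E
python3 feel.py 4; python3 - <<'E'
import pickle,sys
sys.argv=['x','1']
from h import *
c=pickle.load(open('s4.pkl','rb')); im=c['image'].astype(float)
b=im[222:250,300:335]; m=np.clip(b[:,:,2]-b[:,:,0]-25,0,None); Y,X=np.mgrid[222:250,300:335]
print((m*X).sum()/m.sum(),(m*Y).sum()/m.sum(),m.sum())
E
```

```text
clock 14.4 wound 0.897 teeth 3.43 pos [0.5103 0.1551 0.0543] q7 0.593
T [0.199 0.992 0.041] sd [0.045 0.019 0.03 ] E7 -0.0079 0.0002 F [-5.3   1.91  8.17] Ftool [ 4.93  2.76 -8.16]
cap px 311.944 236.823 2342 world [ 0.5074 -0.0058  0.095 ]
311.9567796610169 236.8313559322034 2360.0
```

Request:
step_arm([
  [0.001,0.0005,0.0005],
  [0,0,0],
  [0,0,0],
], grip=[0.038,0.038,0.038], yaw=[0.08,0.08,0])

```text
clock: 14.7
tool_pos: [0.5103, 0.1553, 0.0543]
eef_rot: [0.001, 0.0, 1.0, 0.0]
contact_force: [-3.3, 0.7, 9.8]
width: 0.507
```

```bash
python3 feel.py 5
```

```text
clock 14.95 wound 1.057 teeth 4.04 pos [0.5103 0.1553 0.0543] q7 0.462
T [ 0.066  0.766 -0.018] sd [0.046 0.032 0.039] E7 -0.0135 0.037 F [-3.89  1.17 10.67] Ftool [  3.88   1.19 -10.68]
cap px 311.944 236.814 2349 world [ 0.5074 -0.0058  0.095 ]
```

Request:
step_arm([
  [0,0,0],
  [0,0,0],
  [0,0,0],
], grip=[0.038,0.038,0.038], yaw=[0.1,0.1,0])

```text
clock: 15.25
tool_pos: [0.5103, 0.1556, 0.0543]
eef_rot: [0.001, 0.1, 0.995, 0.001]
contact_force: [-3.7, 1.8, 10.5]
width: 0.506
```

```bash
python3 feel.py 5
```

```text
clock 15.5 wound 1.257 teeth 4.8 pos [0.5103 0.1556 0.0543] q7 0.306
T [ 0.133  0.79  -0.002] sd [0.018 0.019 0.028] E7 -0.0166 0.0451 F [-3.69  1.58 10.29] Ftool [  3.92   0.84 -10.3 ]
cap px 311.946 236.822 2359 world [ 0.5074 -0.0058  0.095 ]
```

```bash
python3 feel.py 1 w2.png
```

```text
clock 15.55 wound 1.257 teeth 4.8 pos [0.5103 0.1556 0.0543] q7 0.306
T [ 0.155  0.771 -0.048] sd [0. 0. 0.] E7 0.0086 0.0 F [-3.21  2.17 11.37] Ftool [  3.57   1.51 -11.37]
cap px 311.954 236.823 2350 world [ 0.5074 -0.0058  0.095 ]
```

View pics/w2.png

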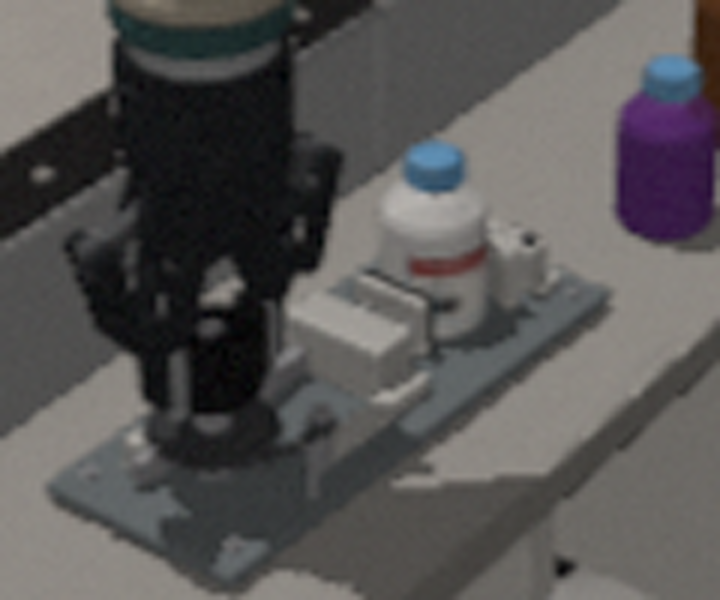

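Request:
step_arm([
  [0.0005,0,-0.001],
  [0,0,0],
  [0,0,0],
], grip=[0.038,0.038,0.038], yaw=[0.1,0.1,0])

```text
clock: 15.85
tool_pos: [0.5103, 0.1557, 0.0544]
eef_rot: [0.0, 0.198, 0.98, 0.001]
contact_force: [0.1, 3.0, -0.4]
width: 0.508
```

```bash
python3 feel.py 4 w3.png; python3 - <<'E'
from h import *
import pickle
s=pickle.load(open('s4.pkl','rb'))
p=np.array([.523,.033,.046])
for d in (0,5,10,15,18): print(d,proj(s,p-np.array([.0386,1,0])*d/1000))
print(onz(s,308.4,260.6,.046),onz(s,312.2,258.8,.046))
E
```

```text
clock 16.05 wound 1.457 teeth 5.57 pos [0.5103 0.1557 0.0544] q7 0.154
T [0.701 0.132 0.022] sd [0.078 0.038 0.019] E7 -0.0595 0.0651 F [-0.41  4.46  0.89] Ftool [ 2.11  3.95 -0.88]
cap px 312.47 236.371 2370 world [ 0.5076 -0.0087  0.095 ]
0 (np.float64(299.2916198064763), np.float64(255.793518791324))
5 (np.float64(300.4030321218497), np.float64(255.03846888365734))
10 (np.float64(301.50910930106323), np.float64(254.28704345811073))
15 (np.float64(302.6098896676851), np.float64(253.5392164791557))
18 (np.float64(303.2678312229926), np.float64(253.09223680859304))
[0.48795321 0.03784954 0.046     ] [0.48470452 0.02419689 0.046     ]
```

View pics/w3.png

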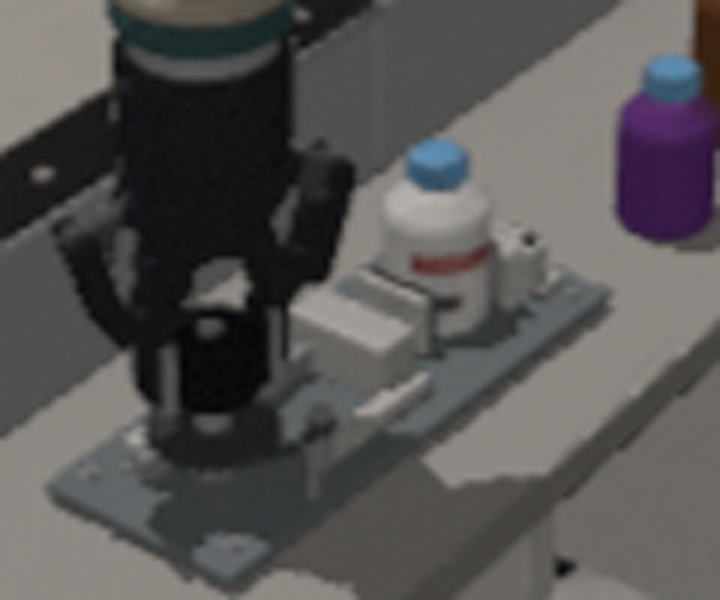

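Request:
step_arm([
  [0,0.0005,0],
  [0,0,0],
  [0,0,0],
], grip=[0.038,0.038,0.038], yaw=[0.06,0.06,0])

```text
clock: 16.35
tool_pos: [0.5103, 0.1558, 0.0544]
eef_rot: [0.0, 0.257, 0.966, 0.001]
contact_force: [-0.4, 5.0, 2.6]
width: 0.504
```

```bash
python3 feel.py 4
```

```text
clock 16.55 wound 1.577 teeth 6.02 pos [0.5104 0.1559 0.0544] q7 0.065
T [ 0.865  0.156 -0.016] sd [0.015 0.021 0.036] E7 -0.0229 0.0312 F [-0.3   5.03  1.74] Ftool [ 2.75  4.23 -1.73]
cap px 312.777 236.179 2412 world [ 0.5076 -0.0101  0.095 ]
```

Request:
step_arm([
  [0,0,0],
  [0,0,0],
  [0,0,0],
], grip=[0.038,0.038,0.038], yaw=[0.05,0.05,0])

```text
clock: 16.85
tool_pos: [0.5104, 0.156, 0.0544]
eef_rot: [0.0, 0.305, 0.952, 0.001]
contact_force: [-0.0, 5.9, 0.8]
width: 0.509
```

```bash
python3 feel.py 4
```

```text
clock 17.05 wound 1.677 teeth 6.41 pos [0.5104 0.156  0.0544] q7 -0.008
T [0.87  0.165 0.016] sd [0.027 0.017 0.022] E7 -0.0196 0.0217 F [-0.22  5.24  2.33] Ftool [ 3.22  4.15 -2.32]
cap px 312.905 236.088 2368 world [ 0.5076 -0.0107  0.095 ]
```

Request:
step_arm([
  [0,0,0],
  [0,0,0],
  [0,0,0],
], grip=[0.038,0.038,0.038], yaw=[0.05,0.05,0])

```text
clock: 17.35
tool_pos: [0.5105, 0.156, 0.0544]
eef_rot: [0.0, 0.352, 0.936, 0.001]
contact_force: [1.3, 4.9, 1.5]
width: 0.505
```

```bash
python3 feel.py 4
```

```text
clock 17.55 wound 1.777 teeth 6.79 pos [0.5105 0.1561 0.0544] q7 -0.081
T [ 0.882  0.173 -0.022] sd [0.022 0.016 0.028] E7 -0.0146 0.0221 F [0.24 5.95 1.5 ] Ftool [ 3.74  4.64 -1.49]
cap px 313.113 235.945 2354 world [ 0.5075 -0.0117  0.095 ]
```

Request:
step_arm([
  [0.0006,0.0008,0],
  [0,0,0],
  [0,0,0],
], grip=[0.038,0.038,0.038], yaw=[0.05,0.05,0])

```text
clock: 17.85
tool_pos: [0.5106, 0.1561, 0.0544]
eef_rot: [0.0, 0.398, 0.917, 0.0]
contact_force: [-0.5, 4.1, 3.1]
width: 0.507
```

```bash
python3 feel.py 4
```

```text
clock 18.05 wound 1.879 teeth 7.18 pos [0.5106 0.1562 0.0544] q7 -0.154
T [0.705 0.039 0.074] sd [0.023 0.035 0.024] E7 -0.0609 0.0217 F [0.78 3.89 3.96] Ftool [ 2.32  3.23 -3.96]
cap px 313.119 235.961 2369 world [ 0.5075 -0.0116  0.095 ]
```

Request:
step_arm([
  [0,0,0],
  [0,0,0],
  [0,0,0],
], grip=[0.038,0.038,0.038], yaw=[0.05,0.05,0])

```text
clock: 18.35
tool_pos: [0.5107, 0.1562, 0.0544]
eef_rot: [0.0, 0.444, 0.896, 0.001]
contact_force: [1.3, 3.9, 3.7]
width: 0.504
```

```bash
python3 feel.py 4 w4.png
```

```text
clock 18.55 wound 1.979 teeth 7.56 pos [0.5107 0.1562 0.0544] q7 -0.225
T [ 0.875 -0.087  0.054] sd [0.027 0.022 0.019] E7 -0.0838 0.0258 F [0.77 4.6  4.19] Ftool [ 3.2   3.4  -4.18]
cap px 313.147 235.976 2375 world [ 0.5074 -0.0116  0.095 ]
```

Request:
step_arm([
  [0.0003,0.0003,-0.0003],
  [0,0,0],
  [0,0,0],
], grip=[0.038,0.038,0.038], yaw=[0.05,0.05,0])

```text
clock: 18.85
tool_pos: [0.5107, 0.1563, 0.0544]
eef_rot: [0.0, 0.489, 0.872, 0.0]
contact_force: [1.7, 3.5, 1.2]
width: 0.508
```

```bash
python3 feel.py 5
```

```text
clock 19.1 wound 2.079 teeth 7.94 pos [0.5107 0.1563 0.0544] q7 -0.295
T [ 0.869 -0.279 -0.015] sd [0.043 0.025 0.028] E7 0.0207 0.0205 F [1.87 4.77 2.12] Ftool [ 3.08  4.09 -2.12]
cap px 313.16 235.985 2391 world [ 0.5073 -0.0116  0.095 ]
```

Request:
step_arm([
  [0,0,0],
  [0,0,0],
  [0,0,0],
], grip=[0.038,0.038,0.038], yaw=[0.06,0.06,0])

```text
clock: 19.4
tool_pos: [0.5109, 0.1563, 0.0544]
eef_rot: [0.0, 0.54, 0.842, 0.0]
contact_force: [2.3, 4.6, 1.7]
width: 0.509
```

```bash
python3 feel.py 6 w5.png
```

```text
clock 19.7 wound 2.199 teeth 8.4 pos [0.5108 0.1564 0.0544] q7 -0.378
T [ 0.899 -0.342  0.102] sd [0.026 0.026 0.019] E7 -0.1153 0.0207 F [2.38 4.65 1.62] Ftool [ 3.23  4.11 -1.61]
cap px 313.164 235.992 2390 world [ 0.5073 -0.0116  0.095 ]
```

View pics/w5.png

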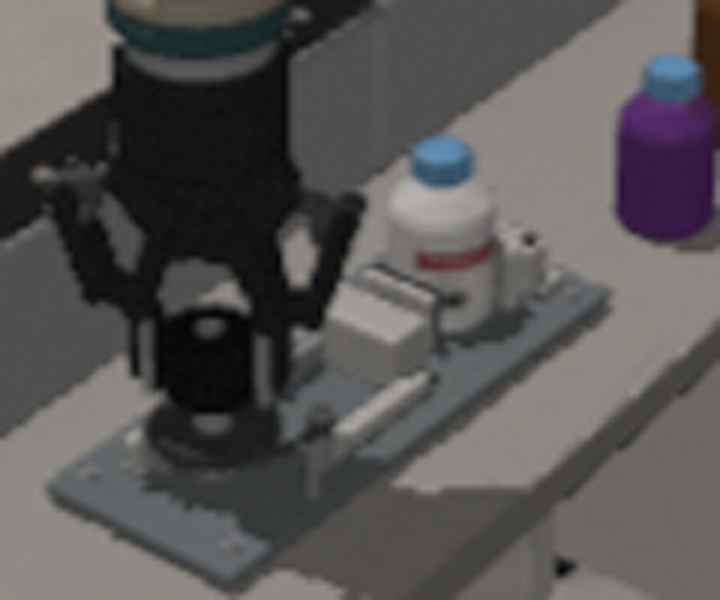

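Request:
step_arm([
  [0,0,0],
  [0,0,0],
  [0,0,0],
  [0,0,0],
  [0,0,0],
  [0,0,0],
  [0,0,0],
], grip=[0.044,0.05,0.06,0.0854,0.0854,0.0854,0.0854], yaw=[0,0,0,0,0,0,0])

```text
clock: 20.4
tool_pos: [0.5101, 0.156, 0.0544]
eef_rot: [-0.0, 0.54, 0.841, -0.0]
contact_force: [0.1, -0.3, 0.4]
width: 1.001
```

Request:
step_arm([
  [0,0,-0.01],
  [0,0,-0.03],
  [0,0,-0.035],
  [0,0,-0.035],
  [0,0,-0.035],
  [0,0,0],
], grip=[0.0854,0.0854,0.0854,0.0854,0.0854,0.0854], yaw=[0,0,0,0,0,0])

```text
clock: 21.0
tool_pos: [0.5129, 0.1577, 0.2046]
eef_rot: [0.003, 0.54, 0.841, 0.004]
contact_force: [0.2, 0.6, -0.1]
width: 1.0
```

```bash
python3 feel.py 4 w6.png; python3 - <<'E'
from h import *
t=imaging.camera('top'); save('pics/t6.png',t['image'][205:270,225:345],6)
import pickle; pickle.dump(t,open('t6.pkl','wb'))
E
```

```text
clock 21.2 wound 2.2 teeth 8.41 pos [0.5104 0.1561 0.2004] q7 -0.247
T [-0.023  0.023 -0.008] sd [0.029 0.012 0.023] E7 0.0204 0.0224 F [-0.47  0.07 -0.67] Ftool [ 0.26 -0.4   0.67]
cap px 313.155 236.0 2408 world [ 0.5073 -0.0115  0.095 ]
```

View pics/w6.png

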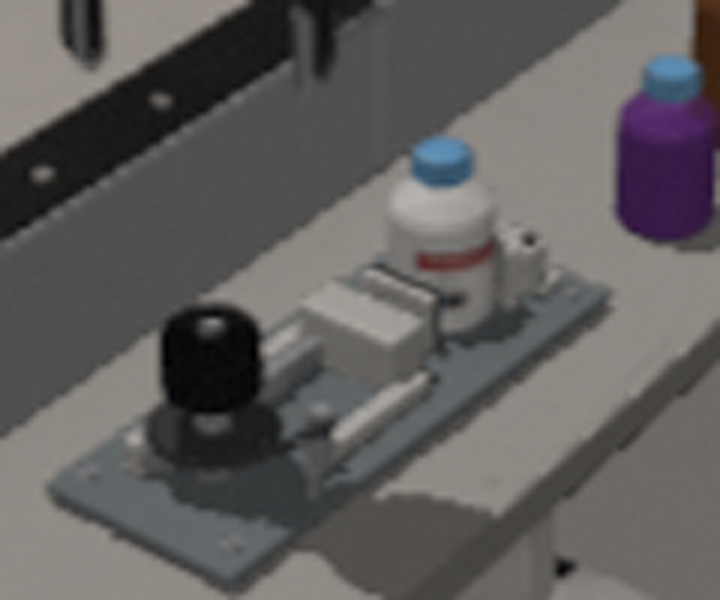

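View pics/t6.png

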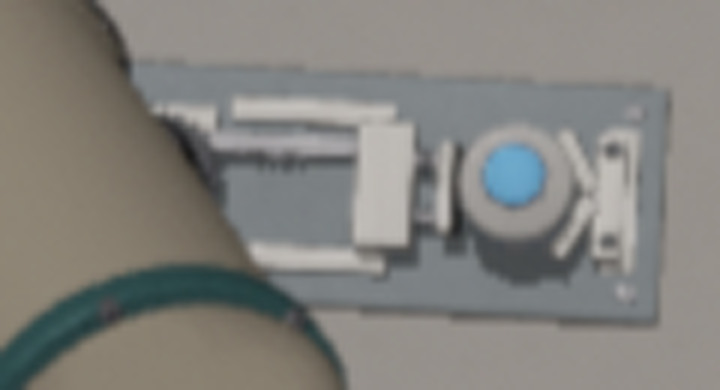

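```bash
python3 - <<'E'
from h import *
import pickle
t0=pickle.load(open('top0.pkl','rb'));t1=pickle.load(open('t6.pkl','rb'))
# rectify at z=.046 in clamp frame, 0.25mm/px ; origin knob
yax=np.array([.0386,.99925]);xax=np.array([yax[1],-yax[0]]);K=np.array([.5105,.154])
out=[]
for t in (t0,t1):
    mp=np.zeros((200,600,2),np.float32)
    for i in range(200):
        for j in range(600):
            p=K+xax*(25-i*.25)/1000-yax*(50+j*.25)/1000
            mp[i,j]=proj(t,[p[0],p[1],.046])
    out.append(cv2.remap(t['image'],mp[...,0],mp[...,1],cv2.INTER_CUBIC))
save('pics/rect.png',np.vstack(out),1.3)
for o in out:
    g=o[...,0].astype(float)[60:110].mean(0)
    d=np.gradient(cv2.GaussianBlur(g[None],(0,0),2)[0])
    from scipy.signal import find_peaks
    for s,n in ((1,'rise'),(-1,'fall')):
        pk,_=find_peaks(s*d,height=1.5); print(n,[(round(50+p*.25,2),round(d[p],1)) for p in pk])
E
```

```text
rise [(np.float64(68.5), np.float64(3.9)), (np.float64(101.5), np.float64(1.5)), (np.float64(110.0), np.float64(4.6)), (np.float64(122.75), np.float64(4.9)), (np.float64(194.0), np.float64(3.3))]
fall [(np.float64(93.25), np.float64(-5.7)), (np.float64(115.75), np.float64(-7.8))]
rise [(np.float64(93.25), np.float64(4.0)), (np.float64(129.25), np.float64(4.8)), (np.float64(140.5), np.float64(4.9)), (np.float64(178.25), np.float64(3.5)), (np.float64(194.75), np.float64(3.3))]
fall [(np.float64(118.0), np.float64(-5.5)), (np.float64(135.25), np.float64(-7.6)), (np.float64(150.0), np.float64(-2.8)), (np.float64(189.0), np.float64(-2.8))]
```

View pics/rect.png

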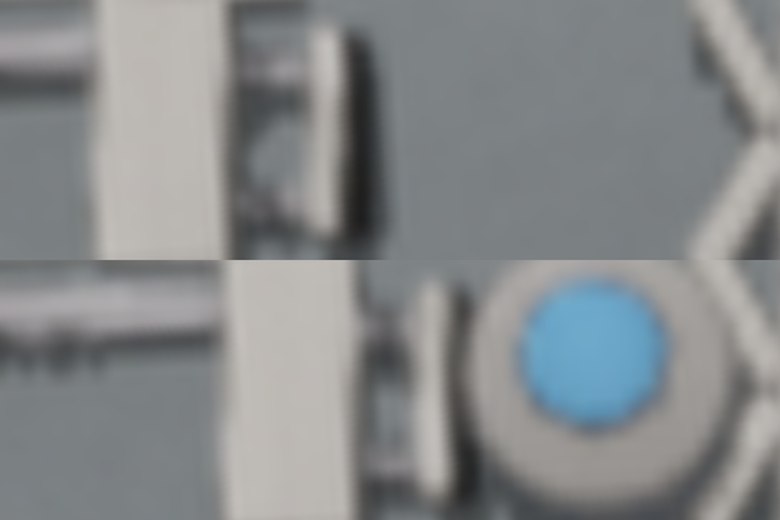

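```bash
python3 - <<'E'
from h import *
import pickle
s0=pickle.load(open('scene0.pkl','rb'))['image'].astype(int); s=imaging.camera('scene')['image'].astype(int)
for n,(a,b,c,d) in dict(large=(195,240,352,380),jar=(318,358,203,238)).items(): print(n,np.abs(s-s0)[a:b,c:d].mean())
print(bot.sense()['clock'],bot.sense()['contact_force']); print(bot.hand_in())
E
```

```text
large 3.8616402116402115
jar 5.085
21.3 [-0.19051696 -0.33646193 -0.12092823]
the job is handed in; nothing more can be done
None
```

I stood the white, blue-capped bottle in the clamp and let go of it. I then wound the knob about 2.2 rad clockwise, just past the eighth tooth from the start. After that I opened the fingers, lifted clear and handed in at 21.3 s; no verdict was reported.

**Last checks**
- **Jaw travel:** about 24.8 mm in the top picture, against 25.1 mm for eight teeth. The jaw had stayed there after release, so the pawl is holding.
- **Pinch force:** the pad had sunk 5.2–5.5 mm, which is about 8.5 N. The winding torque (about 0.10 N m held at 2.2 rad, against 0.02–0.06 unloaded) suggests roughly 6 N. Both are within 5–10 N.
- **Pinch point:** the estimates disagree slightly. Pad compression puts it at about 6.2 teeth, and the bottle's motion stopping puts it at about 6.7. Either way the eighth tooth is the second after the pinch.
- **Bottle:** it looked upright and stood still against the stop.
- **Bystanders:** the large bottle and the jar show no visible change from the start picture.
- **Contact:** the force reading was about zero with the arm clear.

I could not read the pawl joint or the 25 mm distance to the nest point directly. I judged those from the pictures and the winding angle.

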